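# Put the shoe horn away in its shaped tray and lock it

## Task

Put the red shoe horn back in its shaped tray on the bench: turn it so that its blade matches the wide end of the recess, and press it down through the spring clips until it lies flat and fully home on the recess floor. Then throw the yellow keeper lever across the handle until it snaps into the white-marked notch, let go, and leave the parcel box, glass weight and train car where they are.

Things in the scene. Friction and masses are not known exactly. Their poses are not given: they have to be found in the camera images.
- horn: Red shoe horn, 170 mm long, about 0.14 kg, lying flat and loose. Origin: on its underside, at its centre of mass, 74 mm from the handle's end; x points along it to the blade tip, z up. The handle is a round bar, 28 mm diameter with ball ends, from x = -74 to 54 mm, axis 14 mm above the underside; at the origin it has a square, flat-sided grip, 28 x 28 mm and 32 mm long: best gripped there.
- horn_tip (a point): Tip of the horn's blade, at x = 96 mm in the horn's frame, 5 mm above the underside. The blade is a flat paddle, 10 mm thick and 48 mm wide, from x = 42 mm to the tip; its end is a half circle of radius 24 mm about x = 72 mm. A hard touch on the blade can turn the horn a little in the grip.
- tray: Fixed aluminium tray frame, x = -121 to 143 mm, y = -68 to 68 mm, rim 10 mm high, with a pivot lug at y = 91 mm. In it lies a grey insert with the horn's recess. Origin: on the bench, under where the horn's origin belongs if the insert is centred; x points along the recess to its wide (blade) end, z up. The insert has play: see insert_top.
- insert_top (a point): Tray frame (0, 0, 29 mm): height of the insert's top face. The grey insert may sit up to 9 mm either way along the tray's x (not sideways, not turned) and stays there; this shift is NOT reported (all listed points belong to the frame), so feel or look for it. A trough x = -22 to 22 mm, as deep as the recess, crosses the insert to give the fingers room.
- recess (a point): Tray frame (0, 0, 7 mm): height of the recess floor, where the horn's underside lies when home; the recess is 22 mm deep. Outline with no shift, about 2 mm larger than the horn: handle slot y = -16 to 16 mm from x = -76 mm; blade pocket y = -26 to 26 mm, x = 40 to 98 mm. Two clip pairs at x = -30 and 30 mm grip once the horn is 10 mm down in it; pressing on takes 5 to 20 N.
- keeper (a joint): Angle (rad) of the yellow keeper lever, a flat arm that turns level about an upright pivot and stays where it is left. 0: points to the tray's -x, clear of the recess; grows anticlockwise from above; 1.57: points to the tray's -y, across the horn's handle, with its end in the marked notch. Stops at -0.1 and 1.75. A sprung detent, about 3 N at the knob, is felt at about 1.5 before it snaps into the notch.
- keeper_pivot (a point): Pivot of the keeper lever, on the tray frame at x = -58, y = 76 mm, 43 mm above the bench. The arm is 18 mm wide, 158 mm long, its underside 39 mm above the bench: it passes over the horn's handle when the horn is home (handle top at 35 mm) and strikes a handle that stands more than 4 mm proud.
- keeper_knob (a point): Centre of the top of the lever's black upright knob, 108 mm from the pivot and 85 mm above the bench. The knob is a cylinder of 22 mm diameter that stands 38 mm above the arm; the arm ends 50 mm beyond the knob's axis.
- notch (a point): The marked notch: a white block between two black lugs, with a sprung detent, on the tray's rim opposite the pivot, tray frame x = -58, y = -74 mm. The end of the lever's arm lies over it, held by the detent, at 1.57 rad.
- parcel: White plastic parcel box, 106 x 156 mm and 72 mm high, loose. Origin: centre of its underside. To be left alone.
- weight: Round greenish glass paperweight, 76 mm across and 39 mm high, loose. Origin: centre of its underside. To be left alone.
- train: Wooden model train car, 50 x 120 mm and 65 mm high, on wheels that do not turn, loose. Origin: centre of its underside. To be left alone.

How it is judged:
On the way, in this order (a step that is already met when the one before it is completed fails the run):
1. the horn is fully home in the recess while the keeper lever is still open (z of horn in the frame of tray below 0.0095 m and angle between horn's own z axis and vertical below 0.04 rad and angle between the x axis of horn and the x axis of tray, either way round below 0.06 rad and x of horn in the frame of tray between -0.014 and 0.014 m and y of horn in the frame of tray between -0.005 and 0.005 m and value of joint keeper below 0.8 rad), for 0.2 s.
2. the keeper lever is in the marked notch (value of joint keeper between 1.45 and 1.69 rad), for 0.2 s.
At the end, for the whole second after the job is handed in: The horn lies at rest in the recess, blade in the wide end, its underside within 2.5 mm of the recess floor, level within 0.04 rad and in line with the tray within 0.06 rad, its origin within 14 mm of the tray's along x and 5 mm along y; the keeper lever stands within 0.12 rad of the notch (1.57) (all of step 2 and z of horn in the frame of tray below 0.0095 m and angle between horn's own z axis and vertical below 0.04 rad and angle between the x axis of horn and the x axis of tray, either way round below 0.06 rad and x of horn in the frame of tray between -0.014 and 0.014 m and y of horn in the frame of tray between -0.005 and 0.005 m and linear speed of horn below 0.02 m/s); the robot touches nothing.
It fails at once if the parcel box, glass weight or train car is moved by more than 25 mm (distance of any of parcel, weight, train from where it was at the start of the episode above 0.025 m).
It also fails if it takes over 64 s, if anything falls off the work surface, if the arm or the gripper's body presses on something with over 40 N, if the wrist force passes 120 N, or if a joint passes its speed limit or range.

## Robot

A 6-joint arm with a two-finger parallel gripper is mounted at the origin on the work surface. World frame = base frame: x ahead of the robot, y to its left, z up, the work surface at z = 0. Lengths are in m, angles in rad, forces in N, time in s.
With the tool pointing down it reaches from about 0.275 to 0.75 m from the base axis. Payload 10.2 kg.
Tool frame: the origin (TCP) lies at the very end of the fingers, on their centre line; the grasp point (between the pads) lies 19 mm behind it; z points along the fingers, y is the line along which they close (so a half turn about z gives the same grasp; the last joint's range is limited). The gripper opens to 88 mm and grips with 3 to 60 N. Pads are 18 mm wide; open, the fingers measure 123 mm over their backs; the gripper's body (75 mm by 187 mm) begins 45 mm behind the grasp point.
Start: joints at [-1.378, 0.313, 1.498, -0, 1.331, -0.223], TCP at [0.212, -0.48, 0.239] pointing down, gripper open.
Joint ranges: [-2.94, 2.94], [-0.97, 2.17], [0.19, 2.56], [-1.23, 4.37], [0.02, 3.11], [-2.88, 2.88]. Speed limits (rad/s): [2.39, 2.39, 3.01, 3.14, 3.14, 3.14].

## Interface

Orientations are given as a rotation vector (axis times angle).
In Python, from plant import bot gives the robot as it stands. The module is installed in compiled form; this text tells all that it offers.
- The arm moves only by the shell command python3 -m inch 'ROWS'. ROWS is JSON, a list of rows, each an object of numbers: "tx", "ty", "tz": the shift along the world's x, y, z scaled (see below); "ax", "ay", "az": the turn, a rotation vector about the world's x, y, z scaled (see below); "fingers": the gripper's target within -1 to 1 (shut at 1, half-way at 0, fully open at -1). In form: [{"tx": .., "ty": .., "tz": .., "ax": .., "ay": .., "az": .., "fingers": ..}, ...]. A call has 1 to 20 rows; each row is the pose to reach, as a shift and turn from the pose commanded when the call began, turning the shorter way round; what a row does not reach only later rows make up. The controller multiplies each number of a shift by 0.75 m and each number of a turn by pi rad. A row lasts 1/12 s, in which the tool goes at most 41.7 mm and 7.16 degrees, less where a joint would pass 70% of its speed; a pose out of reach is approached as far as the arm can. A call with a number of a shift or a turn outside -1 to 1 is refused whole. A call with a gripper value outside its range is refused whole. The fingers move at their own pace and stop on an object; the grip force is fixed at half the most. Time passes only in rows, so rows that repeat a pose let the fingers close. It gives the time, the measured TCP pose, the force, the opening and the grip force at its end, in the units of the state.
- bot.get_obs(): the state, without advancing time (a new reading comes with each control period).
- bot.camera(name): name is "scene" or "top" or "wrist"; returns a dict with "frame" (480x640x3 uint8, blue, green, red), "mtx" (3x3 intrinsics, pixels), "distortion" ([k1, k2, p1, p2, k3] as OpenCV has them; the pictures are not rectified), "cam_to_world" (4x4, takes a point from camera to world coordinates). Camera axes: x right, y up, looking along -z (the intrinsics and any distortion apply to the point x, -y, -z); pixel columns grow to the right and rows downward; lengths in m; the calibration is good to about 2 mm. A picture is of the moment at which its call begins. There is no depth.
- bot.hand_in(): hands the job in; it is judged then, once.
The state is a dict: "t": time; "joints": joint angles; "joint_velocities": joint speeds; "joint_torque": joint torques, N m; "ee_pos": TCP position; "tool_rot": TCP orientation; "contact_force": force on the tool from outside, world axes, zero at the start; "moment": the same for the moment, N m; "finger_gap": finger opening in m; "gripper_force": force on a finger pad.
Only numpy, scipy, OpenCV 4.12 (cv2) and the standard library are available. Lean on these libraries where they do the work, as an engineer would, in place of code of your own. Each camera call takes 0.05 s, during which the arm holds its last target. There are 200 camera calls.

## Working session

There is one attempt and no reset: what is moved stays moved. The work goes in short steps, Python scripts to look and compute and a shell command to move; the robot and the scene stay as the last step left them, time stands still between calls to the robot, and variables do not carry over. Pictures are saved under pics/ and viewed, at most 10 in all, crops included, and the job is handed in when it is done.

```bash
mkdir -p pics; cat > h.py <<'E'
import numpy as np, cv2
from plant import bot
def snap(n,f=None):
    c=bot.camera(n)
    if f: cv2.imwrite('pics/'+f,c['frame'])
    return c
def ray(c,uv):
    p=cv2.undistortPoints(np.array(uv,float).reshape(-1,1,2),c['mtx'],np.array(c['distortion'],float)).reshape(-1,2)
    T=np.array(c['cam_to_world']); d=np.c_[p[:,0],-p[:,1],-np.ones(len(p))]@T[:3,:3].T
    return T[:3,3],d
def onz(c,uv,z):
    o,d=ray(c,uv); return o+d*((z-o[2])/d[:,2:3])
def proj(c,P):
    T=np.array(c['cam_to_world']); q=(np.atleast_2d(P)-T[:3,3])@T[:3,:3]; q=q*[1,-1,-1]
    return cv2.projectPoints(q,np.zeros(3),np.zeros(3),c['mtx'],np.array(c['distortion'],float))[0].reshape(-1,2)
E
python3 - <<'E'
from h import *
for n in('top','scene'):
    c=snap(n,n+'1.png'); print(n,np.round(c['cam_to_world'],3).tolist(),c['mtx'].tolist())
print(bot.get_obs())
E
```

```text
top [[0.027, 0.996, -0.085, 0.553], [-0.999, 0.025, -0.023, -0.093], [-0.021, 0.086, 0.996, 0.987], [0.0, 0.0, 0.0, 1.0]] [[540.7767635650074, 0.0, 313.59052220152836], [0.0, 540.7767635650074, 244.1921087459894], [0.0, 0.0, 1.0]]
scene [[0.429, -0.554, 0.713, 1.29], [0.903, 0.254, -0.345, -0.404], [0.01, 0.792, 0.61, 0.654], [0.0, 0.0, 0.0, 1.0]] [[529.223424745331, 0.0, 320.59649028524154], [0.0, 529.223424745331, 238.1445189568045], [0.0, 0.0, 1.0]]
{'t': 0.1, 'joints': array([-1.37838553e+00,  3.13326358e-01,  1.49831501e+00, -1.98141807e-05,
        1.33100102e+00, -2.23377094e-01]), 'joint_velocities': array([-0.00034998, -0.00239192, -0.00167044, -0.00073023, -0.00109356,
        0.00017064]), 'joint_torque': array([ 1.75935886e-03, -4.02815259e+01, -2.52642488e+01,  6.94578141e-02,
        3.42582073e-02, -6.61331751e-05]), 'ee_pos': array([ 0.21200777, -0.48006176,  0.23827029]), 'tool_rot': array([-3.07291834e+00, -6.48214170e-01,  4.69495871e-06]), 'contact_force': array([-0.30467775, -0.69827911,  0.38189271]), 'moment': array([-0.00915436, -0.05112539,  0.03246211]), 'gripper_force': 0.0, 'finger_gap': 0.0883175473850843}
```

View pics/top1.png

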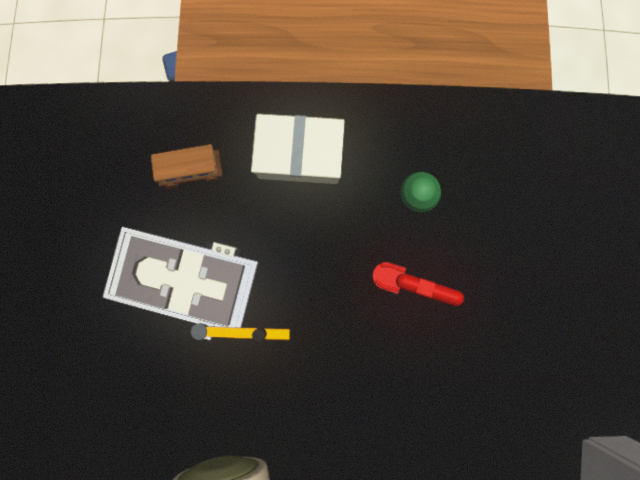

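View pics/scene1.png

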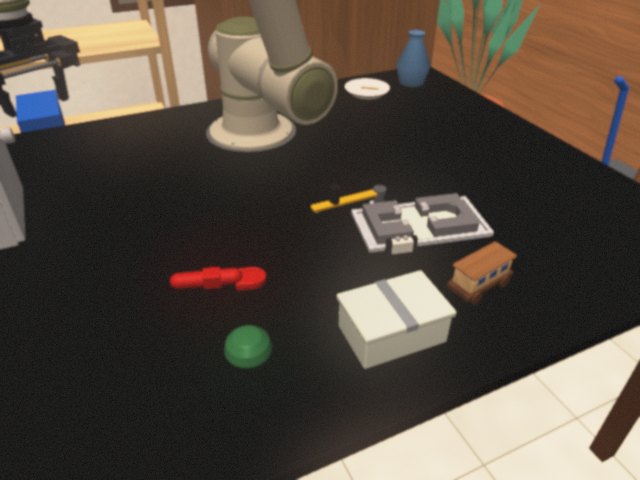

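The top view shows the horn at (373–463, 265–303) with its blade to the left. The tray is at (104–257, 228–328), pocket on the left. The pivot is at (200,332), with the lever pointing right to (290,334), and the notch is at (224,249). I'll measure these next.

```bash
python3 - <<'E'
from h import *
c=snap('top'); f=c['frame']; hsv=cv2.cvtColor(f,cv2.COLOR_BGR2HSV)
def pts(m):
    m=m.astype(np.uint8)*255; n,l,s,ce=cv2.connectedComponentsWithStats(m); k=1+np.argmax(s[1:,4]); ys,xs=np.where(l==k); return np.c_[xs,ys].astype(float)
H,S,V=hsv[...,0],hsv[...,1],hsv[...,2]
red=((H<6)|(H>174))&(S>120)&(V>80)
p=onz(c,pts(red),.014)[:,:2]
m=p.mean(0); 
# tip side = +y ; use handle only for axis, iterating
d=np.linalg.svd(p-m)[2][0]; d*=np.sign(d[1])
for i in range(3):
    s=(p-m)@d; h=p[s<s.min()+.115]; hm=h.mean(0); vx=cv2.fitLine(h.astype(np.float32),cv2.DIST_L2,0,.001,.001).ravel(); d=vx[:2]*np.sign(vx[1])
s=(p-hm)@d; w=(p-hm)@[-d[1],d[0]]
print('len',np.ptp(s),'handle width',np.ptp(w[s<-.03]),'blade',np.ptp(w[s>s.max()-.05]), 'w blade mid',(w[s>s.max()-.04].max()+w[s>s.max()-.04].min())/2)
print('horn from end',hm+d*(s.min()+.074),'from tip',hm+d*(s.max()-.096),'yaw',np.arctan2(d[1],d[0]))
g=cv2.cvtColor(f,cv2.COLOR_BGR2GRAY)
cor=np.array([[123,229],[256,263],[240,328],[104,297]],np.float32).reshape(-1,1,2)
cor=cv2.cornerSubPix(g,cor,(5,5),(-1,-1),(3,50,.01)).reshape(-1,2); print(cor)
q=onz(c,cor,.01)[:,:2]; print(q,[np.linalg.norm(q[i]-q[(i+1)%4]) for i in range(4)])
M=np.array([[143,-68],[-121,-68],[-121,68],[143,68]])/1000.
A,B=M-M.mean(0),q-q.mean(0); th=np.arctan2((A[:,0]*B[:,1]-A[:,1]*B[:,0]).sum(),(A*B).sum())
R=np.array([[np.cos(th),-np.sin(th)],[np.sin(th),np.cos(th)]]); t=q.mean(0)-R@M.mean(0); print('tray',t,th,'res',(M@R.T+t-q)*1000)
yel=(abs(H.astype(int)-24)<7)&(S>150)&(V>120)
y=onz(c,pts(yel),.043)[:,:2]; v=cv2.fitLine(y.astype(np.float32),2,0,.001,.001).ravel(); print('lever dir tray',np.arctan2(*( (R.T@(-v[:2]*np.sign(v[1])))[::-1])), 'pivot exp',R@[-.058,.076]+t)
np.savez('tray.npz',t=t,th=th)
cv2.imwrite('pics/crop.png',cv2.resize(f[215:345,95:300],None,fx=3.8,fy=3.8,interpolation=cv2.INTER_CUBIC))
b=proj(c,np.c_[(np.array([[x,y] for x in(-.022,.022) for y in(-.05,.05)])@R.T+t),[.029]*4]);print('trough px',b)
E
```

```text
len 0.17222264347301047 handle width 0.027932768238877012 blade 0.05078885784595433 w blade mid 0.0010854841769705591
horn from end [ 0.56367234 -0.27155913] from tip [ 0.564309   -0.26942962] yaw 1.2802844
[[121.52876  226.3604  ]
 [257.26572  261.44464 ]
 [240.1836   327.1778  ]
 [102.451904 296.9153  ]]
[[0.6611983  0.28852411]
 [0.60287425 0.03113766]
 [0.48331446 0.05814894]
 [0.52902788 0.31822662]] [np.float64(0.26391188291643214), np.float64(0.12257305081073559), np.float64(0.26406461107542734), np.float64(0.13546682831153023)]
tray [0.56688525 0.16323536] 1.3677240291050772 res [[ 1.12981354  1.05862802]
 [ 6.21049199 -0.13013522]
 [-7.43513288  0.28698769]
 [ 0.09482735 -1.2154805 ]]
lever dir tray -2.936232773259207 pivot exp [0.48074952 0.12175481]
trough px [[200.48088874 254.5940175 ]
 [187.14625461 309.04275634]
 [177.19059928 249.04080221]
 [163.80564012 303.22033519]]
```

View pics/crop.png

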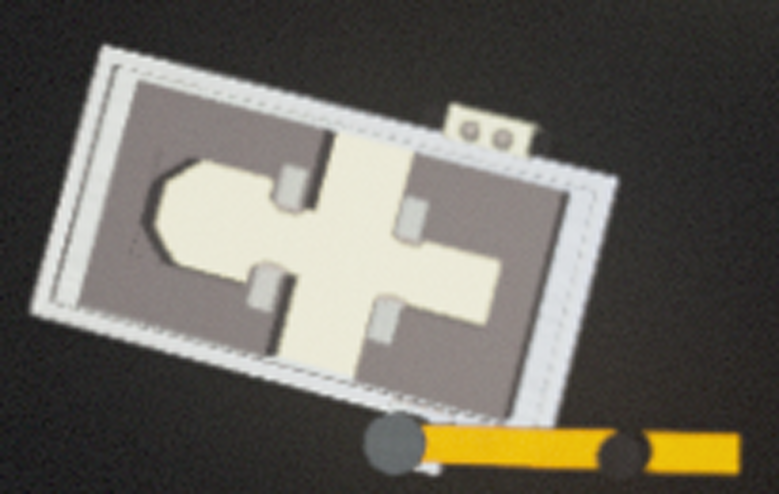

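The crop shows rim corners at (104,46), (616,178) and (32,313); the fourth is hidden by the lever. The trough's right edge runs from (413,150) to (352,380). I'll refit the tray without the hidden corner, then estimate the insert shift.

```bash
cat >> h.py <<'E'
def rigid(M,q):
    A,B=M-M.mean(0),q-q.mean(0); th=np.arctan2((A[:,0]*B[:,1]-A[:,1]*B[:,0]).sum(),(A*B).sum())
    R=np.array([[np.cos(th),-np.sin(th)],[np.sin(th),np.cos(th)]]); t=q.mean(0)-R@M.mean(0); return R,t,th,(M@R.T+t-q)*1000
E
python3 - <<'E'
from h import *
c=snap('top')
def full(a): return (np.array(a,float)+.5)/3.8-.5+[95,215]
q=onz(c,full([[104,46],[616,178],[32,313]]),.01)[:,:2]
M=np.array([[143,-68],[-121,-68],[143,68]])/1000.
R,t,th,r=rigid(M,q); print(t,th,r)
tr=lambda uv,z:np.round((onz(c,full(uv),z)[:,:2]-t)@R*1000,1)
print('pivot',tr([[395,443]],.045),'knob',tr([[624,455]],.085),'notch',tr([[490,125]],.03))
print('trough -22',tr([[413,150],[352,380]],.029),' +22',tr([[330,132],[268,352]],.029))
print('end -76',tr([[500,260],[487,325]],.029),'tip 98',tr([[145,220]],.029),'slot y',tr([[440,245],[430,307]],.029))
print('insert ends',tr([[135,82],[568,195]],.029))
np.savez('tray.npz',t=t,th=th)
for n,dx in(('home',0),): print(R)
E
```

```text
[0.56319169 0.16357577] 1.3488825379037437 [[ 0.48558052  0.53740302]
 [ 0.09668918 -1.52393535]
 [-0.5822697   0.98653233]]
pivot [[-55.9  76.5]] knob [[-163.8   50.6]] notch [[-58.1 -76.6]]
trough -22 [[-25.3 -56.2]
 [-25.2  55.4]]  +22 [[ 15.6 -54.6]
 [ 17.2  53.1]]
end -76 [[-78.9 -16.5]
 [-80.7  14.4]] tip 98 [[92.   8.1]] slot y [[-49.5 -16.2]
 [-52.4  13. ]]
insert ends [[ 114.8  -54.3]
 [-102.2  -53.9]]
[[ 0.22009688 -0.97547802]
 [ 0.97547802  0.22009688]]
```

```bash
python3 -m inch '[{"tx":0.469,"ty":0.279,"az":0.275,"fingers":-1},{"tx":0.469,"ty":0.279,"az":0.275,"fingers":-1},{"tx":0.469,"ty":0.279,"az":0.275,"fingers":-1},{"tx":0.469,"ty":0.279,"az":0.275,"fingers":-1},{"tx":0.469,"ty":0.279,"az":0.275,"fingers":-1},{"tx":0.469,"ty":0.279,"az":0.275,"fingers":-1},{"tx":0.469,"ty":0.279,"az":0.275,"fingers":-1},{"tx":0.469,"ty":0.279,"az":0.275,"fingers":-1},{"tx":0.469,"ty":0.279,"az":0.275,"fingers":-1},{"tx":0.469,"ty":0.279,"az":0.275,"fingers":-1},{"tx":0.469,"ty":0.279,"az":0.275,"fingers":-1},{"tx":0.469,"ty":0.279,"az":0.275,"fingers":-1},{"tx":0.469,"ty":0.279,"az":0.275,"fingers":-1},{"tx":0.469,"ty":0.279,"az":0.275,"fingers":-1},{"tx":0.469,"ty":0.279,"az":0.275,"fingers":-1},{"tx":0.469,"ty":0.279,"az":0.275,"fingers":-1}]'
python3 - <<'E'
from h import *
c=snap('wrist','w1.png'); print(np.round(c['cam_to_world'],3).tolist())
E
```

```text
[[0.404, 0.87, 0.284, 0.285], [-0.915, 0.384, 0.125, -0.448], [-0.001, -0.31, 0.951, 0.383], [0.0, 0.0, 0.0, 1.0]]invalid input
```

View pics/w1.png

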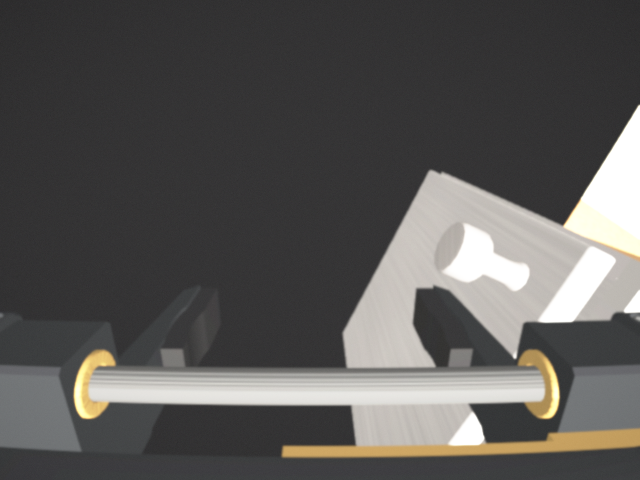

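The call was refused, apparently because every key is needed, so the arm has not moved. The wrist picture shows only the grey cabinet near (540,300) and the fingers.

```bash
python3 -m inch '[{"tx":0.469,"ty":0.279,"tz":0,"ax":0,"ay":0,"az":0.275,"fingers":-1},{"tx":0.469,"ty":0.279,"tz":0,"ax":0,"ay":0,"az":0.275,"fingers":-1},{"tx":0.469,"ty":0.279,"tz":0,"ax":0,"ay":0,"az":0.275,"fingers":-1},{"tx":0.469,"ty":0.279,"tz":0,"ax":0,"ay":0,"az":0.275,"fingers":-1},{"tx":0.469,"ty":0.279,"tz":0,"ax":0,"ay":0,"az":0.275,"fingers":-1},{"tx":0.469,"ty":0.279,"tz":0,"ax":0,"ay":0,"az":0.275,"fingers":-1},{"tx":0.469,"ty":0.279,"tz":0,"ax":0,"ay":0,"az":0.275,"fingers":-1},{"tx":0.469,"ty":0.279,"tz":0,"ax":0,"ay":0,"az":0.275,"fingers":-1},{"tx":0.469,"ty":0.279,"tz":0,"ax":0,"ay":0,"az":0.275,"fingers":-1},{"tx":0.469,"ty":0.279,"tz":0,"ax":0,"ay":0,"az":0.275,"fingers":-1},{"tx":0.469,"ty":0.279,"tz":0,"ax":0,"ay":0,"az":0.275,"fingers":-1},{"tx":0.469,"ty":0.279,"tz":0,"ax":0,"ay":0,"az":0.275,"fingers":-1},{"tx":0.469,"ty":0.279,"tz":0,"ax":0,"ay":0,"az":0.275,"fingers":-1},{"tx":0.469,"ty":0.279,"tz":0,"ax":0,"ay":0,"az":0.275,"fingers":-1}]'
python3 - <<'E'
from h import *
c=snap('wrist','w2.png'); f=c['frame']; hsv=cv2.cvtColor(f,cv2.COLOR_BGR2HSV);H,S,V=cv2.split(hsv)
red=(((H<6)|(H>174))&(S>120)&(V>80)).astype(np.uint8)
n,l,s,ce=cv2.connectedComponentsWithStats(red);k=1+np.argmax(s[1:,4]);print(s[k])
ys,xs=np.where(l==k);p=onz(c,np.c_[xs,ys],.014)[:,:2]
m=p.mean(0);d=np.linalg.svd(p-m,full_matrices=False)[2][0];d*=np.sign(d[1])
for i in range(3):
    s=(p-m)@d;h=p[s<s.min()+.115];v=cv2.fitLine(h.astype(np.float32),2,0,.001,.001).ravel();d=v[:2]*np.sign(v[1]);m=v[2:]
s=(p-m)@d;w=(p-m)@[-d[1],d[0]]
print('len',np.ptp(s),'horn end',m+d*(s.min()+.074),'tip',m+d*(s.max()-.096),'yaw',np.arctan2(d[1],d[0]),'blade mid',(w[s>s.max()-.04].max()+w[s>s.max()-.04].min())/2)
# grip centre from widths
for a in range(-80,90,4):
    z=w[abs(s-a/1000)<.002]
    if len(z): print(a,round(np.ptp(z)*1000,1),end='; ')
o=bot.get_obs();print(o['ee_pos'],o['tool_rot'],s.min())
E
```

```text
t: 1.42
ee_pos: [0.5629, -0.2719, 0.2388]
tool_rot: [-2.521, -1.874, 0.0]
contact_force: [-0.1, 0.1, -0.4]
finger_gap: 0.0885
gripper_force: 0.0
[ 290   99   52  169 2822]
len 0.17322003050372287 horn end [ 0.56065723 -0.27310502] tip [ 0.56156334 -0.2700151 ] yaw 1.285544 blade mid -0.00120115639191439
-56 17.5; -52 23.9; -48 27.1; -44 29.2; -40 29.2; -36 29.1; -32 29.0; -28 30.0; -24 29.9; -20 29.8; -16 29.7; -12 29.6; -8 29.5; -4 29.4; 0 30.3; 4 30.3; 8 30.2; 12 30.1; 16 30.0; 20 29.9; 24 30.8; 28 30.7; 32 29.6; 36 29.5; 40 29.4; 44 29.3; 48 29.2; 52 29.1; 56 29.0; 60 48.8; 64 50.7; 68 50.6; 72 50.4; 76 50.3; 80 50.1; 84 50.0; 88 49.8; [ 0.56292467 -0.27195906  0.23891975] [ 2.52157428e+00  1.87373303e+00 -2.23790566e-04] -0.05762641070230712
```

```bash
python3 -m inch '[{"tx":0,"ty":0.001,"tz":-0.25,"ax":0,"ay":0,"az":0.0015,"fingers":-1},{"tx":0,"ty":0.001,"tz":-0.25,"ax":0,"ay":0,"az":0.0015,"fingers":-1},{"tx":0,"ty":0.001,"tz":-0.25,"ax":0,"ay":0,"az":0.0015,"fingers":-1},{"tx":0,"ty":0.001,"tz":-0.25,"ax":0,"ay":0,"az":0.0015,"fingers":-1},{"tx":0,"ty":0.001,"tz":-0.25,"ax":0,"ay":0,"az":0.0015,"fingers":-1},{"tx":0,"ty":0.001,"tz":-0.285,"ax":0,"ay":0,"az":0.0015,"fingers":-1},{"tx":0,"ty":0.001,"tz":-0.312,"ax":0,"ay":0,"az":0.0015,"fingers":-1},{"tx":0,"ty":0.001,"tz":-0.312,"ax":0,"ay":0,"az":0.0015,"fingers":-1},{"tx":0,"ty":0.001,"tz":-0.312,"ax":0,"ay":0,"az":0.0015,"fingers":1},{"tx":0,"ty":0.001,"tz":-0.312,"ax":0,"ay":0,"az":0.0015,"fingers":1},{"tx":0,"ty":0.001,"tz":-0.312,"ax":0,"ay":0,"az":0.0015,"fingers":1},{"tx":0,"ty":0.001,"tz":-0.312,"ax":0,"ay":0,"az":0.0015,"fingers":1},{"tx":0,"ty":0.001,"tz":-0.312,"ax":0,"ay":0,"az":0.0015,"fingers":1},{"tx":0,"ty":0.001,"tz":-0.312,"ax":0,"ay":0,"az":0.0015,"fingers":1},{"tx":0,"ty":0.001,"tz":-0.312,"ax":0,"ay":0,"az":0.0015,"fingers":1},{"tx":0,"ty":0.001,"tz":-0.312,"ax":0,"ay":0,"az":0.0015,"fingers":1}]'
```

```text
t: 2.8
ee_pos: [0.5638, -0.2702, 0.0048]
tool_rot: [2.516, 1.882, 0.0]
contact_force: [0.5, -0.2, -0.5]
finger_gap: 0.0371
gripper_force: 0.0
```

```bash
python3 -m inch '[{"tx":0,"ty":0,"tz":0,"ax":0,"ay":0,"az":0,"fingers":1},{"tx":0,"ty":0,"tz":0,"ax":0,"ay":0,"az":0,"fingers":1},{"tx":0,"ty":0,"tz":0,"ax":0,"ay":0,"az":0,"fingers":1},{"tx":0,"ty":0,"tz":0,"ax":0,"ay":0,"az":0,"fingers":1},{"tx":0,"ty":0,"tz":0.03,"ax":0,"ay":0,"az":0,"fingers":1},{"tx":0,"ty":0,"tz":0.07,"ax":0,"ay":0,"az":0,"fingers":1},{"tx":0,"ty":0,"tz":0.12,"ax":0,"ay":0,"az":0,"fingers":1},{"tx":0,"ty":0,"tz":0.17,"ax":0,"ay":0,"az":0,"fingers":1},{"tx":0,"ty":0,"tz":0.22,"ax":0,"ay":0,"az":0,"fingers":1}]'
python3 -m inch '[{"tx":-0.01,"ty":0.04,"tz":0.04,"ax":0,"ay":0,"az":0,"fingers":1},{"tx":-0.02,"ty":0.08,"tz":0.08,"ax":0,"ay":0,"az":0,"fingers":1},{"tx":-0.03,"ty":0.13,"tz":0.107,"ax":0,"ay":0,"az":0.005,"fingers":1},{"tx":-0.04,"ty":0.18,"tz":0.107,"ax":0,"ay":0,"az":0.01,"fingers":1},{"tx":-0.055,"ty":0.23,"tz":0.107,"ax":0,"ay":0,"az":0.015,"fingers":1},{"tx":-0.07,"ty":0.28,"tz":0.107,"ax":0,"ay":0,"az":0.0205,"fingers":1},{"tx":-0.08,"ty":0.33,"tz":0.107,"ax":0,"ay":0,"az":0.0205,"fingers":1},{"tx":-0.09,"ty":0.38,"tz":0.107,"ax":0,"ay":0,"az":0.0205,"fingers":1},{"tx":-0.1,"ty":0.43,"tz":0.107,"ax":0,"ay":0,"az":0.0205,"fingers":1},{"tx":-0.11,"ty":0.48,"tz":0.107,"ax":0,"ay":0,"az":0.0205,"fingers":1},{"tx":-0.12,"ty":0.52,"tz":0.107,"ax":0,"ay":0,"az":0.0205,"fingers":1},{"tx":-0.13,"ty":0.55,"tz":0.107,"ax":0,"ay":0,"az":0.0205,"fingers":1},{"tx":-0.138,"ty":0.578,"tz":0.107,"ax":0,"ay":0,"az":0.0205,"fingers":1},{"tx":-0.138,"ty":0.578,"tz":0.107,"ax":0,"ay":0,"az":0.0205,"fingers":1},{"tx":-0.138,"ty":0.578,"tz":0.107,"ax":0,"ay":0,"az":0.0205,"fingers":1},{"tx":-0.138,"ty":0.578,"tz":0.107,"ax":0,"ay":0,"az":0.0205,"fingers":1},{"tx":-0.138,"ty":0.578,"tz":0.107,"ax":0,"ay":0,"az":0.0205,"fingers":1}]'
python3 - <<'E'
from h import *
c=snap('wrist','w3.png')
E
```

```text
t: 3.55
ee_pos: [0.5635, -0.27, 0.1712]
tool_rot: [-2.515, -1.881, 0.0]
contact_force: [0.5, 0.0, -1.2]
finger_gap: 0.0275
gripper_force: 30.0
t: 4.97
ee_pos: [0.4606, 0.1624, 0.2499]
tool_rot: [2.455, 1.96, -0.0]
contact_force: [0.1, 0.2, -1.8]
finger_gap: 0.0276
gripper_force: 30.0
```

View pics/w3.png

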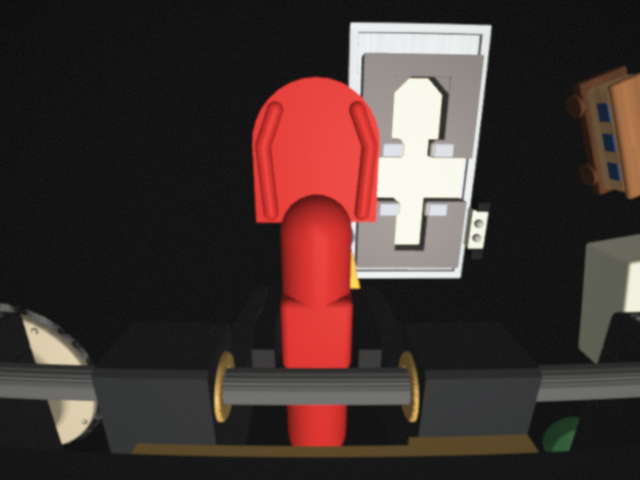

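The wrist view shows the tray clearly, with rim corners at (350,23), (491,25) and (461,277) and the trough across rows 156–202. The horn is gripped straight. I'll enlarge the tray part.

```bash
python3 - <<'E'
import cv2
f=cv2.imread('pics/w3.png'); cv2.imwrite('pics/c3.png',cv2.resize(f[15:165,340:500],None,fx=4,fy=4,interpolation=cv2.INTER_CUBIC)); cv2.imwrite('pics/c4.png',cv2.resize(f[145:290,345:500],None,fx=4,fy=4,interpolation=cv2.INTER_CUBIC))
E
```

```text
(no output)
```

View pics/c3.png

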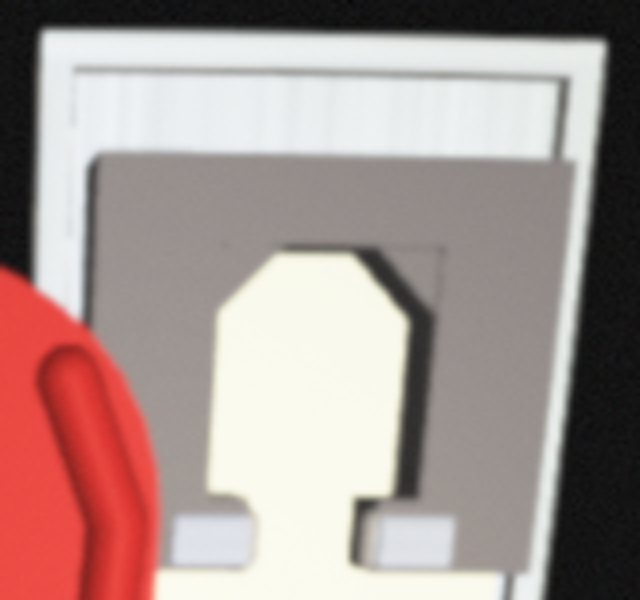

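View pics/c4.png

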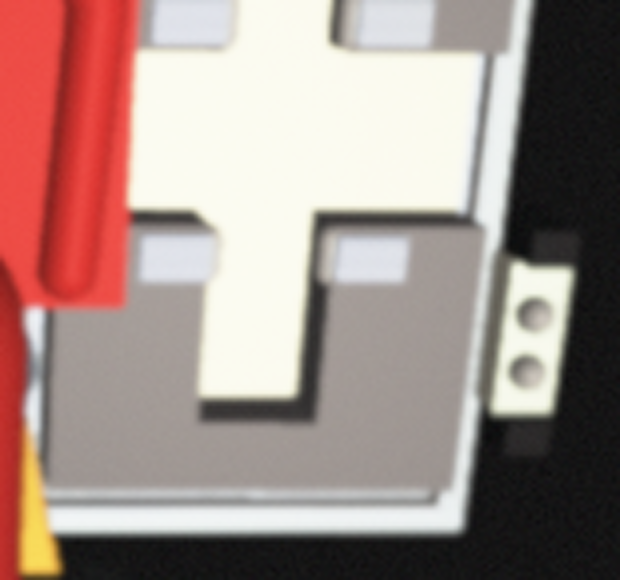

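In the crops the rim corners are c3 (41,30), c3 (606,42) and c4 (464,531). The trough's top edges are at c3 y≈570 and c4 y≈225, the slot end is at c4 y≈421, and the pocket tip is at c3 y≈246.

```bash
python3 - <<'E'
from h import *
c=snap('wrist')
a=lambda p:(np.array(p,float)+.5)/4-.5+[340,15]
b=lambda p:(np.array(p,float)+.5)/4-.5+[345,145]
q=onz(c,np.r_[a([[41,30],[606,42]]),b([[464,531]])],.01)[:,:2]
M=np.array([[143,68],[143,-68],[-121,-68]])/1000.
R,t,th,r=rigid(M,q); print('tray',t,th,'\n',r.round(1))
tr=lambda uv,z:((onz(c,uv,z)[:,:2]-t)@R*1000).round(1).tolist()
print('x22',tr(np.r_[a([[200,569],[350,571]]),b([[470,52]])],.029))
print('x-22',tr(b([[400,225],[450,227]]),.029),'x-76',tr(b([[255,421]]),.029),'x98',tr(a([[320,246]]),.029))
print('y-26',tr(a([[428,370]]),.029),'y26',tr(a([[212,420]]),.029),'y-16',tr(b([[320,340]]),.029),'y16',tr(b([[203,340]]),.029),'notch',tr(b([[535,340]]),.03),'rim near -121',tr(b([[100,531]]),.01))
# held horn: tip & blade at tool; underside z = TCP-0.004
f=c['frame'];H,S,V=cv2.split(cv2.cvtColor(f,cv2.COLOR_BGR2HSV))
red=(((H<6)|(H>174))&(S>120)&(V>80)).astype(np.uint8);n,l,s,ce=cv2.connectedComponentsWithStats(red);k=1+np.argmax(s[1:,4])
ys,xs=np.where(l==k);o=bot.get_obs();P=onz(c,np.c_[xs,ys],o['ee_pos'][2]+.003)[:,:2]-o['ee_pos'][:2]
T=cv2.Rodrigues(o['tool_rot'])[0];ax=T[:2,0]*np.sign(T[1,0]);s=P@ax;w=P@[-ax[1],ax[0]]
print('tool x yaw',np.arctan2(ax[1],ax[0]),'tip',s.max(),'at w',w[s>s.max()-.001].mean())
for x0 in(.055,.06,.065,.07): z=w[abs(s-x0)<.001];print(x0,z.min(),z.max())
print(o['ee_pos'])
E
```

```text
tray [0.56303167 0.16451509] 1.3483128241567455 
 [[-0.1  0.2]
 [ 0.2  0.4]
 [-0.1 -0.6]]
x22 [[18.6, 27.2], [18.3, -10.2], [18.3, -45.4]]
x-22 [[-25.7, -32.3], [-26.2, -45.4]] x-76 [[-79.2, 1.2]] x98 [[93.3, 3.2]]
y-26 [[65.9, -25.0]] y26 [[54.0, 26.3]] y-16 [[-56.6, -14.3]] y16 [[-56.6, 16.7]] notch [[-56.3, -71.4]] rim near -121 [[-119.9, 38.3]]
tool x yaw 1.3474893079782722 tip 0.09467395237403149 at w 0.0007744400291460162
0.055 -0.02291761460539664 0.025196138948139317
0.06 -0.023002957919102226 0.025017843108813775
0.065 -0.02312764585436039 0.025152338029927668
0.07 -0.023344395683595143 0.02524963551773072
[0.46058103 0.16241323 0.24988182]
```

Both cameras agree on the tray to 1 mm, and the insert is shifted by about -3.7 mm. I'll hover over the recess and descend to just above the top face.

```bash
python3 -m inch '[{"tx":0.05,"ty":0,"tz":0,"ax":0,"ay":0,"az":0,"fingers":1},{"tx":0.1,"ty":-0.0007,"tz":0,"ax":0,"ay":0,"az":0,"fingers":1},{"tx":0.136,"ty":-0.0007,"tz":0,"ax":0,"ay":0,"az":0,"fingers":1},{"tx":0.136,"ty":-0.0007,"tz":-0.05,"ax":0,"ay":0,"az":0,"fingers":1},{"tx":0.136,"ty":-0.0007,"tz":-0.1,"ax":0,"ay":0,"az":0,"fingers":1},{"tx":0.136,"ty":-0.0007,"tz":-0.15,"ax":0,"ay":0,"az":0,"fingers":1},{"tx":0.136,"ty":-0.0007,"tz":-0.2,"ax":0,"ay":0,"az":0,"fingers":1},{"tx":0.136,"ty":-0.0007,"tz":-0.24,"ax":0,"ay":0,"az":0,"fingers":1},{"tx":0.136,"ty":-0.0007,"tz":-0.265,"ax":0,"ay":0,"az":0,"fingers":1},{"tx":0.136,"ty":-0.0007,"tz":-0.273,"ax":0,"ay":0,"az":0,"fingers":1},{"tx":0.136,"ty":-0.0007,"tz":-0.273,"ax":0,"ay":0,"az":0,"fingers":1},{"tx":0.136,"ty":-0.0007,"tz":-0.273,"ax":0,"ay":0,"az":0,"fingers":1},{"tx":0.136,"ty":-0.0007,"tz":-0.273,"ax":0,"ay":0,"az":0,"fingers":1}]'
python3 - <<'E'
from h import *
c=snap('wrist','w4.png')
o=bot.get_obs();print(o['ee_pos'],o['contact_force'])
E
```

```text
t: 6.15
ee_pos: [0.5633, 0.1626, 0.0469]
tool_rot: [2.453, 1.96, 0.004]
contact_force: [0.2, -0.4, -1.5]
finger_gap: 0.0279
gripper_force: 30.0
[0.5632167  0.16267675 0.04688368] [ 0.7429025   0.54800575 -0.56759458]
```

View pics/w4.png

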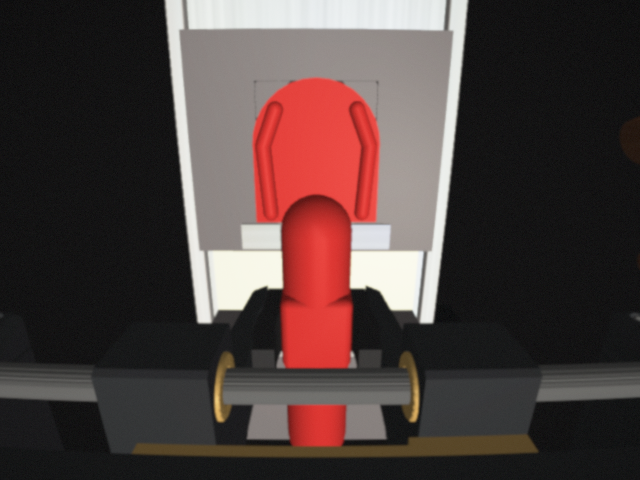

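The faint pocket outline spans columns 255–378 with its tip line at row 81. The horn tip is at (316,78) and the blade edges are at 253 and 379, so it is well aligned. I'll put numbers on it.

```bash
python3 - <<'E'
from h import *
c=snap('wrist'); o=bot.get_obs();T=cv2.Rodrigues(o['tool_rot'])[0];ax=T[:2,0]*np.sign(T[1,0]);w=np.array([-ax[1],ax[0]])
g=lambda uv,z:np.array([[p[:2]@ax,p[:2]@w] for p in onz(c,uv,z)-np.r_[o['ee_pos'][:2],0]])*1000
zb=o['ee_pos'][2]-.0045+.010
print('recess tip/sides',g([[316,81],[255,95],[378,95],[316,250],[240,250],[400,250]],.029).round(1).tolist())
print('horn tip',g([[316,78],[253,140],[379,140],[256,221],[376,221]],zb-.002).round(1).tolist())
print('yaw',np.arctan2(ax[1],ax[0]), 'tray pos of tcp')
E
```

```text
recess tip/sides [[95.0, 0.4], [89.5, 26.0], [89.5, -25.6], [20.4, 0.4], [20.4, 36.5], [20.3, -39.6]]
horn tip [[94.0, 0.5], [72.3, 24.2], [72.3, -23.3], [40.6, 24.6], [40.5, -23.7]]
yaw 1.3487557833833617 tray pos of tcp
```

Horn and recess agree within 1 mm in both axes. I'll lower it into the recess.

```bash
python3 -m inch '[{"tx":0,"ty":-0.0006,"tz":-0.01,"ax":0,"ay":0,"az":0,"fingers":1},{"tx":0,"ty":-0.0006,"tz":-0.016,"ax":0,"ay":0,"az":0,"fingers":1},{"tx":0,"ty":-0.0006,"tz":-0.02,"ax":0,"ay":0,"az":0,"fingers":1},{"tx":0,"ty":-0.0006,"tz":-0.024,"ax":0,"ay":0,"az":0,"fingers":1},{"tx":0,"ty":-0.0006,"tz":-0.024,"ax":0,"ay":0,"az":0,"fingers":1},{"tx":0,"ty":-0.0006,"tz":-0.024,"ax":0,"ay":0,"az":0,"fingers":1}]'
```

```text
t: 6.75
ee_pos: [0.5623, 0.1622, 0.027]
tool_rot: [-2.454, -1.962, 0.0]
contact_force: [0.5, -0.1, -1.9]
finger_gap: 0.0277
gripper_force: 30.0
```

```bash
python3 -m inch '[{"tx":0,"ty":0,"tz":-0.004,"ax":0,"ay":0,"az":0,"fingers":1},{"tx":0,"ty":0,"tz":-0.006,"ax":0,"ay":0,"az":0,"fingers":1},{"tx":0,"ty":0,"tz":-0.008,"ax":0,"ay":0,"az":0,"fingers":1},{"tx":0,"ty":0,"tz":-0.01,"ax":0,"ay":0,"az":0,"fingers":1},{"tx":0,"ty":0,"tz":-0.012,"ax":0,"ay":0,"az":0,"fingers":1},{"tx":0,"ty":0,"tz":-0.012,"ax":0,"ay":0,"az":0,"fingers":1}]'
```

```text
t: 7.25
ee_pos: [0.5624, 0.1623, 0.0181]
tool_rot: [2.454, 1.962, 0.0]
contact_force: [1.1, 0.3, 0.7]
finger_gap: 0.0275
gripper_force: 30.0
```

```bash
python3 -m inch '[{"tx":0,"ty":0,"tz":-0.002,"ax":0,"ay":0,"az":0,"fingers":1},{"tx":0,"ty":0,"tz":-0.004,"ax":0,"ay":0,"az":0,"fingers":1},{"tx":0,"ty":0,"tz":-0.006,"ax":0,"ay":0,"az":0,"fingers":1},{"tx":0,"ty":0,"tz":-0.008,"ax":0,"ay":0,"az":0,"fingers":1},{"tx":0,"ty":0,"tz":-0.009,"ax":0,"ay":0,"az":0,"fingers":1},{"tx":0,"ty":0,"tz":-0.009,"ax":0,"ay":0,"az":0,"fingers":1}]'
```

```text
t: 7.75
ee_pos: [0.5622, 0.1622, 0.0117]
tool_rot: [-2.454, -1.962, 0.0]
contact_force: [-1.6, -0.3, 5.1]
finger_gap: 0.0278
gripper_force: 30.0
```

```bash
python3 -m inch '[{"tx":0,"ty":0,"tz":-0.001,"ax":0,"ay":0,"az":0,"fingers":1},{"tx":0,"ty":0,"tz":-0.002,"ax":0,"ay":0,"az":0,"fingers":1},{"tx":0,"ty":0,"tz":-0.003,"ax":0,"ay":0,"az":0,"fingers":1},{"tx":0,"ty":0,"tz":-0.003,"ax":0,"ay":0,"az":0,"fingers":1}]'
```

```text
t: 8.08
ee_pos: [0.5622, 0.1622, 0.0116]
tool_rot: [2.453, 1.962, -0.001]
contact_force: [-10.6, -2.9, 26.5]
finger_gap: 0.0278
gripper_force: 30.0
```

Force rose sharply at z = 11.6 mm, where the horn's underside should meet the floor. I'll release and rise, then look.

```bash
python3 -m inch '[{"tx":0,"ty":0,"tz":0.002,"ax":0,"ay":0,"az":0,"fingers":0},{"tx":0,"ty":0,"tz":0.002,"ax":0,"ay":0,"az":0,"fingers":0},{"tx":0,"ty":0,"tz":0.002,"ax":0,"ay":0,"az":0,"fingers":0},{"tx":0,"ty":0,"tz":0.002,"ax":0,"ay":0,"az":0,"fingers":0},{"tx":0,"ty":0,"tz":0.002,"ax":0,"ay":0,"az":0,"fingers":0},{"tx":0,"ty":0,"tz":0.03,"ax":0,"ay":0,"az":0,"fingers":0},{"tx":0,"ty":0,"tz":0.08,"ax":0,"ay":0,"az":0,"fingers":0},{"tx":0,"ty":0,"tz":0.13,"ax":0,"ay":0,"az":0,"fingers":0},{"tx":0,"ty":0,"tz":0.18,"ax":0,"ay":0,"az":0,"fingers":0},{"tx":0,"ty":0,"tz":0.23,"ax":0,"ay":0,"az":0,"fingers":0},{"tx":0,"ty":0,"tz":0.23,"ax":0,"ay":0,"az":0,"fingers":0},{"tx":0,"ty":0,"tz":0.23,"ax":0,"ay":0,"az":0,"fingers":0}]'
python3 - <<'E'
from h import *
c=snap('wrist','w5.png');o=bot.get_obs();print(o['ee_pos'],o['joints'])
R,t=None,np.array([.5631,.1642]);th=1.3485;R=np.array([[np.cos(th),-np.sin(th)],[np.sin(th),np.cos(th)]])
f=c['frame'];H,S,V=cv2.split(cv2.cvtColor(f,cv2.COLOR_BGR2HSV))
red=(((H<6)|(H>174))&(S>120)&(V>80)).astype(np.uint8);n,l,s,ce=cv2.connectedComponentsWithStats(red);k=1+np.argmax(s[1:,4])
ys,xs=np.where(l==k);p=(onz(c,np.c_[xs,ys],.021)[:,:2]-t)@R*1000
print(p.min(0),p.max(0))
for a in range(-75,100,15): z=p[abs(p[:,0]-a)<1.5,1]; print(a,z.min().round(1) if len(z) else'',z.max().round(1) if len(z) else'')
c=snap('top');f=c['frame'];H,S,V=cv2.split(cv2.cvtColor(f,cv2.COLOR_BGR2HSV))
m=((abs(H.astype(int)-24)<7)&(S>150)&(V>120));ys,xs=np.where(m);y=(onz(c,np.c_[xs,ys],.043)[:,:2]-t)@R*1000
y=y[(abs(y[:,1])<200)&(abs(y[:,0])<300)];v=cv2.fitLine(y.astype(np.float32),2,0,.1,.001).ravel();print('lever',v,y.min(0),y.max(0),np.arctan(v[1]/v[0]))
E
```

```text
t: 9.08
ee_pos: [0.5629, 0.1623, 0.1833]
tool_rot: [2.452, 1.961, 0.005]
contact_force: [0.3, 0.3, -2.0]
finger_gap: 0.044
gripper_force: 0.0
[0.56212855 0.16222643 0.18136057] [ 8.08598586e-02  4.91318971e-01  1.39124188e+00 -3.28183328e-05
  1.25922687e+00  3.02788380e-01]
[-79.32919986 -21.74866691] [90.61392757 24.60276099]
-75 -9.6 10.9
-60 -11.3 13.5
-45 -12.0 13.3
-30 -11.8 13.1
-15 -12.6 13.8
0 -12.4 13.6
15 -11.3 13.4
30 -12.0 13.3
45 -21.0 23.9
60 -21.5 24.4
75 -20.4 23.2
90 -8.2 10.2
lever [   0.9753681     0.22058362 -139.81273      57.414906  ] [-212.67625736   33.05871272] [-67.02244288  79.56296916] 0.22241278
```

View pics/w5.png

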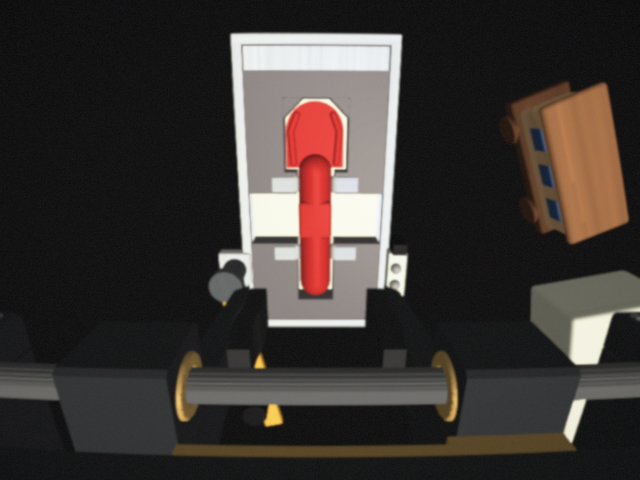

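The horn lies centred in the recess, spanning (316,97) to (316,295), with the lever at 0.22 rad. I'll go to the knob at world (0.476, 0.016), grip it along its tangent and work out the arc.

```bash
python3 -m inch '[{"tx":-0.03,"ty":-0.045,"tz":0,"ax":0,"ay":0,"az":0.02,"fingers":-0.5},{"tx":-0.055,"ty":-0.09,"tz":0,"ax":0,"ay":0,"az":0.04,"fingers":-0.5},{"tx":-0.08,"ty":-0.135,"tz":0,"ax":0,"ay":0,"az":0.06,"fingers":-0.5},{"tx":-0.1,"ty":-0.17,"tz":0,"ax":0,"ay":0,"az":0.0707,"fingers":-0.5},{"tx":-0.1156,"ty":-0.1945,"tz":0,"ax":0,"ay":0,"az":0.0707,"fingers":-0.5},{"tx":-0.1156,"ty":-0.1945,"tz":0,"ax":0,"ay":0,"az":0.0707,"fingers":-0.5},{"tx":-0.1156,"ty":-0.1945,"tz":-0.05,"ax":0,"ay":0,"az":0.0707,"fingers":-0.5},{"tx":-0.1156,"ty":-0.1945,"tz":-0.09,"ax":0,"ay":0,"az":0.0707,"fingers":-0.5},{"tx":-0.1156,"ty":-0.1945,"tz":-0.13,"ax":0,"ay":0,"az":0.0707,"fingers":-0.5},{"tx":-0.1156,"ty":-0.1945,"tz":-0.155,"ax":0,"ay":0,"az":0.0707,"fingers":-0.5},{"tx":-0.1156,"ty":-0.1945,"tz":-0.167,"ax":0,"ay":0,"az":0.0707,"fingers":-0.5},{"tx":-0.1156,"ty":-0.1945,"tz":-0.167,"ax":0,"ay":0,"az":0.0707,"fingers":-0.5},{"tx":-0.1156,"ty":-0.1945,"tz":-0.167,"ax":0,"ay":0,"az":0.0707,"fingers":1},{"tx":-0.1156,"ty":-0.1945,"tz":-0.167,"ax":0,"ay":0,"az":0.0707,"fingers":1},{"tx":-0.1156,"ty":-0.1945,"tz":-0.167,"ax":0,"ay":0,"az":0.0707,"fingers":1},{"tx":-0.1156,"ty":-0.1945,"tz":-0.167,"ax":0,"ay":0,"az":0.0707,"fingers":1},{"tx":-0.1156,"ty":-0.1945,"tz":-0.167,"ax":0,"ay":0,"az":0.0707,"fingers":1},{"tx":-0.1156,"ty":-0.1945,"tz":-0.167,"ax":0,"ay":0,"az":0.0707,"fingers":1},{"tx":-0.1156,"ty":-0.1945,"tz":-0.167,"ax":0,"ay":0,"az":0.0707,"fingers":1},{"tx":-0.1156,"ty":-0.1945,"tz":-0.167,"ax":0,"ay":0,"az":0.0707,"fingers":1}]'
python3 - <<'E'
from h import *
o=bot.get_obs();p=o['ee_pos'];print(p,o['tool_rot'],o['contact_force'],o['finger_gap'],o['gripper_force'])
t=np.array([.5631,.1642]);th=1.3485;R=np.array([[np.cos(th),-np.sin(th)],[np.sin(th),np.cos(th)]])
r=(p[:2]-t)@R-[-.058,.076];a0=np.arctan2(-r[1],-r[0]);L=np.hypot(*r);print('radius',L,'angle',a0)
for a in list(np.arange(.3,1.56,.1))+[1.57]:
    k=t+R@(np.array([-.058,.076])-.108*np.array([np.cos(a),np.sin(a)])); k0=t+R@(np.array([-.058,.076])-.108*np.array([np.cos(a0),np.sin(a0)]))
    print(round(a,2),((k-k0)/.75).round(4),((a-a0)/np.pi).round(4))
E
```

```text
t: 10.85
ee_pos: [0.4757, 0.0163, 0.0567]
tool_rot: [2.221, 2.221, 0.0]
contact_force: [-0.4, 0.3, 1.6]
finger_gap: 0.0211
gripper_force: 30.0
[0.47570544 0.01634523 0.05667277] [2.22105706e+00 2.22139125e+00 3.04780794e-04] [-0.35454353  0.26771969  1.607859  ] 0.021094654600220544 29.99999262392521
radius 0.10803870701980631 angle 0.2178777494109904
0.3 [0.0118 0.0004] 0.0261
0.4 [0.0261 0.0023] 0.058
0.5 [0.0401 0.0055] 0.0898
0.6 [0.0537 0.0101] 0.1216
0.7 [0.0668 0.0161] 0.1535
0.8 [0.0793 0.0234] 0.1853
0.9 [0.0909 0.0318] 0.2171
1.0 [0.1017 0.0414] 0.249
1.1 [0.1114 0.052 ] 0.2808
1.2 [0.12   0.0635] 0.3126
1.3 [0.1275 0.0758] 0.3445
1.4 [0.1337 0.0888] 0.3763
1.5 [0.1385 0.1024] 0.4081
1.57 [0.1411 0.1121] 0.4304
```

Gripped, and the radius of 108.0 mm matches. I'll swing it along the arc.

```bash
python3 -m inch '[{"tx":0.0118,"ty":0.0004,"tz":0,"ax":0,"ay":0,"az":0.0261,"fingers":1},{"tx":0.0261,"ty":0.0023,"tz":0,"ax":0,"ay":0,"az":0.058,"fingers":1},{"tx":0.0401,"ty":0.0055,"tz":0,"ax":0,"ay":0,"az":0.0898,"fingers":1},{"tx":0.0537,"ty":0.0101,"tz":0,"ax":0,"ay":0,"az":0.1216,"fingers":1},{"tx":0.0668,"ty":0.0161,"tz":0,"ax":0,"ay":0,"az":0.1535,"fingers":1},{"tx":0.0793,"ty":0.0234,"tz":0,"ax":0,"ay":0,"az":0.1853,"fingers":1},{"tx":0.0909,"ty":0.0318,"tz":0,"ax":0,"ay":0,"az":0.2171,"fingers":1},{"tx":0.1017,"ty":0.0414,"tz":0,"ax":0,"ay":0,"az":0.249,"fingers":1},{"tx":0.1114,"ty":0.052,"tz":0,"ax":0,"ay":0,"az":0.2808,"fingers":1},{"tx":0.12,"ty":0.0635,"tz":0,"ax":0,"ay":0,"az":0.3126,"fingers":1},{"tx":0.12,"ty":0.0635,"tz":0,"ax":0,"ay":0,"az":0.3126,"fingers":1},{"tx":0.12,"ty":0.0635,"tz":0,"ax":0,"ay":0,"az":0.3126,"fingers":1}]'
```

```text
t: 11.85
ee_pos: [0.5663, 0.0637, 0.0567]
tool_rot: [0.914, 3.003, 0.0]
contact_force: [3.7, -2.2, -0.0]
finger_gap: 0.0211
gripper_force: 30.0
```

```bash
python3 -m inch '[{"tx":0.004,"ty":0.006,"tz":0,"ax":0,"ay":0,"az":0.016,"fingers":1},{"tx":0.0075,"ty":0.0123,"tz":0,"ax":0,"ay":0,"az":0.0318,"fingers":1},{"tx":0.0107,"ty":0.0187,"tz":0,"ax":0,"ay":0,"az":0.048,"fingers":1},{"tx":0.0137,"ty":0.0253,"tz":0,"ax":0,"ay":0,"az":0.0637,"fingers":1},{"tx":0.0162,"ty":0.032,"tz":0,"ax":0,"ay":0,"az":0.08,"fingers":1},{"tx":0.0185,"ty":0.0389,"tz":0,"ax":0,"ay":0,"az":0.0955,"fingers":1},{"tx":0.0211,"ty":0.0486,"tz":0,"ax":0,"ay":0,"az":0.1178,"fingers":1},{"tx":0.0216,"ty":0.0507,"tz":0,"ax":0,"ay":0,"az":0.1225,"fingers":1},{"tx":0.0216,"ty":0.0507,"tz":0,"ax":0,"ay":0,"az":0.1225,"fingers":1},{"tx":0.0216,"ty":0.0507,"tz":0,"ax":0,"ay":0,"az":0.1225,"fingers":1},{"tx":0.0216,"ty":0.0507,"tz":0,"ax":0,"ay":0,"az":0.1225,"fingers":1}]'
```

```text
t: 12.77
ee_pos: [0.5827, 0.1014, 0.0568]
tool_rot: [0.326, 3.121, 0.001]
contact_force: [8.0, 0.4, -2.0]
finger_gap: 0.0213
gripper_force: 30.0
```

```bash
python3 -m inch '[{"tx":0,"ty":0,"tz":0,"ax":0,"ay":0,"az":0,"fingers":-0.2},{"tx":0,"ty":0,"tz":0,"ax":0,"ay":0,"az":0,"fingers":-0.2},{"tx":0,"ty":0,"tz":0,"ax":0,"ay":0,"az":0,"fingers":-0.2},{"tx":0,"ty":0,"tz":0,"ax":0,"ay":0,"az":0,"fingers":-0.2},{"tx":0,"ty":0,"tz":0,"ax":0,"ay":0,"az":0,"fingers":-0.2},{"tx":0,"ty":0,"tz":0.03,"ax":0,"ay":0,"az":0,"fingers":-0.2},{"tx":0,"ty":0,"tz":0.08,"ax":0,"ay":0,"az":0,"fingers":-0.2},{"tx":0,"ty":0,"tz":0.13,"ax":0,"ay":0,"az":0,"fingers":-0.2},{"tx":-0.04,"ty":-0.03,"tz":0.16,"ax":0,"ay":0,"az":0,"fingers":-0.2},{"tx":-0.08,"ty":-0.06,"tz":0.19,"ax":0,"ay":0,"az":0,"fingers":-0.2},{"tx":-0.11,"ty":-0.09,"tz":0.21,"ax":0,"ay":0,"az":0,"fingers":-0.2},{"tx":-0.13,"ty":-0.13,"tz":0.22,"ax":0,"ay":0,"az":0,"fingers":-0.2},{"tx":-0.13,"ty":-0.17,"tz":0.22,"ax":0,"ay":0,"az":0,"fingers":-0.2},{"tx":-0.13,"ty":-0.21,"tz":0.22,"ax":0,"ay":0,"az":0,"fingers":-0.2},{"tx":-0.13,"ty":-0.25,"tz":0.22,"ax":0,"ay":0,"az":0,"fingers":-0.2},{"tx":-0.13,"ty":-0.25,"tz":0.22,"ax":0,"ay":0,"az":0,"fingers":-0.2}]'
python3 - <<'E'
from h import *
t=np.array([.5631,.1642]);th=1.3485;R=np.array([[np.cos(th),-np.sin(th)],[np.sin(th),np.cos(th)]])
c=snap('top');f=c['frame'];H,S,V=cv2.split(cv2.cvtColor(f,cv2.COLOR_BGR2HSV))
m=((abs(H.astype(int)-24)<7)&(S>150)&(V>120));ys,xs=np.where(m);y=(onz(c,np.c_[xs,ys],.043)[:,:2]-t)@R*1000
y=y[(abs(y[:,1])<200)&(abs(y[:,0])<300)];v=cv2.fitLine(y.astype(np.float32),2,0,.1,.001).ravel();print('lever',v,len(y),y.min(0),y.max(0))
red=(((H<6)|(H>174))&(S>120)&(V>80));ys,xs=np.where(red);p=(onz(c,np.c_[xs,ys],.021)[:,:2]-t)@R*1000;print('horn',p.min(0),p.max(0))
cv2.imwrite('pics/end.png',cv2.resize(f[80:380,60:460],None,fx=2,fy=2))
E
```

```text
t: 14.1
ee_pos: [0.4841, -0.0894, 0.2215]
tool_rot: [0.326, 3.124, -0.002]
contact_force: [-1.2, -0.1, 0.2]
finger_gap: 0.0529
gripper_force: 0.0
lever [ 1.3336694e-03  9.9999911e-01 -5.7317127e+01 -5.5734000e+00] 706 [-66.05338808 -82.6480126 ] [-48.25412339  63.60767262]
horn [-76.51331936 -22.99082769] [91.45097459 24.45431679]
```

View pics/end.png

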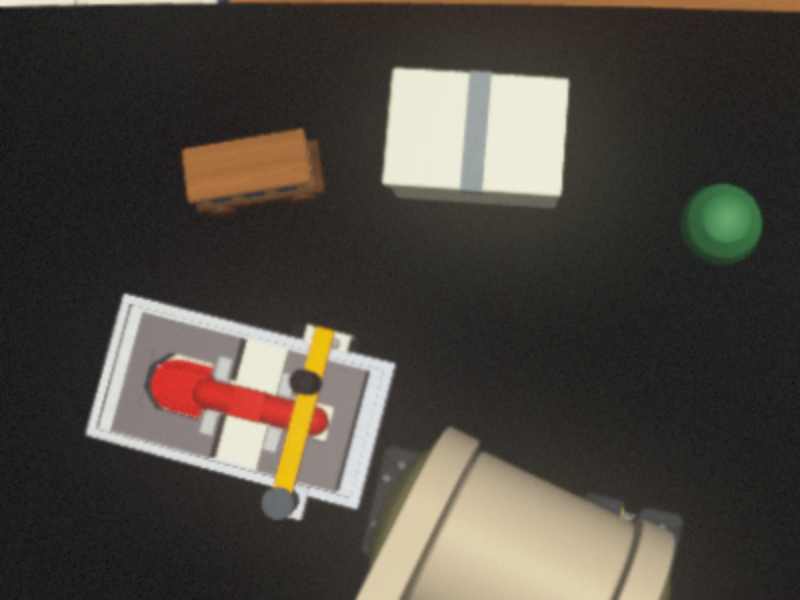

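The lever lies square across the handle, from (278,502) to (323,332), within 0.01 rad of the notch. The horn is home, the other objects are unmoved and the arm is clear.

```bash
python3 -c "
from plant import bot
print(bot.hand_in())"
```

```text
the job is handed in; nothing more can be done
None
```

The job is handed in (no verdict was returned): the last pictures show the horn home in the recess, the keeper in its notch within about 0.01 rad, the arm clear, and the parcel box, weight and train car looking unmoved, at about 14 s of the 64 s allowed.

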